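# Lock the tube mixer's shaft with its pin

### The job

Lock the tube mixer so that it cannot turn: stand the red-headed locking pin in the hole on top of the grey bearing housing, swing the crank slowly away from the robot until the pin drops into the hidden cross-hole of the shaft, then push the pin fully home until its head sits on the housing. Be gentle: never lean hard on the pin while the shaft blocks it, do not force the crank against the pin once it has dropped, and leave the trays, the canister and the bottle where they are.

Things in the scene. Friction and masses are not known exactly. Their poses are not given: they have to be found in the camera images.
- housing: Fixed bearing housing of a hand-cranked tube mixer: white foot 130 x 100 x 16 mm, grey block 64 (x) x 70 (y) mm, aluminium top plate with its top 120 mm above the bench. Origin: centre of its underside; z up, +x away from the robot (yaw within 0.3 rad). Crank on its -y side; on its +y side a rotor that turns with the crank: white disc, 120 mm diameter, with capped tubes, y = 50 to 106 mm.
- guide_mouth (a point): Centre of the mouth of the vertical guide hole in the top plate, on the housing's z axis, 120 mm above the bench. Hole 9.4 mm wide, 3 mm chamfer, 18 mm deep; the shaft lies 2 mm below it. A pin stood in it rides upright on the shaft, tip 100 mm above the bench, head's underside 50 mm above the plate, and may be let go there.
- shaft_centre (a point): Point on the shaft's axis under the guide hole, 85 mm above the bench. The steel shaft, 30 mm diameter, runs along the housing's y. One straight cross-hole goes right through it (11 mm wide round the shaft, 9.5 mm along it), at an unknown angle to the crank: it comes upright at some crank angle between 0.30 rad short of upright (towards the robot) and 0.45 rad past upright.
- crank: Crank, fast on the shaft. Origin at shaft_centre; its y is the shaft's axis, its z points along the arm. It starts leaning 0.55 to 0.85 rad towards the robot; stops at 1.0 rad towards it and 0.95 rad away. It turns with about 1.5 N at the grip bar and stays where left. Swing it below about 0.5 rad/s. Once the pin is in, it has about 0.1 rad of play each way.
- crank_grip (a point): Centre of the crank's black round grip bar, 16 mm diameter, 75 mm long, parallel to the shaft: 80 mm from the shaft's axis along the crank's z, and 92 mm from the guide hole towards the housing's -y. Free all round, can be taken from above.
- pin: Loose locking pin, about 40 g: steel shank 8 mm diameter, 70 mm long, nose tapered over 5 mm to a 4 mm wide tip; red cylindrical head 22 mm diameter, 34 mm tall. Origin at the tip; z runs up to the head. Starts upright in its stand, the head's underside on the stand's top.
- pin_tip (a point): Tip of the pin (its lower end). When the cross-hole comes within about 0.1 rad of upright the riding pin drops about 39 mm by its own weight and rests on a spring catch below the shaft, head's underside about 10 mm above the plate. Pushing it past the catch on to its seat takes about 8 to 18 N straight down, more if the crank bears on it: ease the crank back.
- pin_head (a point): Centre of the pin's red head, 87 mm above the tip.
- stand: Fixed blue stand block 55 x 55 x 80 mm with a 13 mm hole down its middle in which the pin stands. Origin: centre of its underside, on the bench.
- green_tray: Bystander: white tray 130 x 180 x 22 mm of green cassettes. Origin: centre of its underside.
- purple_tray: Bystander: white tray 130 x 180 x 22 mm of purple cassettes. Origin: centre of its underside.
- canister: Bystander: white canister with a purple label, 90 mm diameter, 160 mm tall. Origin: centre of its underside.
- sanitiser: Bystander: clear bottle with a blue cap, 60 mm diameter, 150 mm tall. Origin: centre of its underside.

How it is judged:
By the outcome, as a careful person would: the job done as asked, in the order asked, and still so for the second after the job is handed in, with the robot touching nothing.
It also fails if it takes over 67 s, if anything falls off the work surface, if the arm or the gripper's body presses on something with over 40 N, if the wrist force passes 120 N, or if a joint passes its speed limit or range.

### The arm

A 7-joint arm with a two-finger parallel gripper is mounted at the origin on the work surface. World frame = base frame: x ahead of the robot, y to its left, z up, the work surface at z = 0. Lengths are in mm, angles in rad, forces in N, time in s.
With the tool pointing down it reaches from about 400 to 850 mm from the base axis. Payload 4.4 kg.
Tool frame: the origin (TCP) lies midway between the tips of the shut fingers; the grasp point (between the pads) lies ctrl.grip_point_offset behind it (ctrl.grip_point_offset is the distance from the TCP to the grasp point, in mm); z points along the fingers, y is the line along which they close (so a half turn about z gives the same grasp; the last joint's range is limited). The gripper opens to 94 mm and grips with 3 to 60 N. Pads are 16 mm wide; open, the fingers measure 119 mm over their backs; the gripper's body (75 mm by 177 mm) begins 78 mm behind the grasp point.
Start: joints at [1.249, 0.628, 0.038, 1.517, -0.027, 0.996, -0.02], TCP at [164.491, -628.857, 205.478] pointing down, gripper open.
Joint ranges: [-3.06, 3.06], [-0.37, 2.12], [-1.25, 1.32], [0.18, 2.47], [-1.1, 4.24], [0.23, 1.98], [-2.94, 2.94]. Speed limits (rad/s): [2.57, 2.57, 3.14, 3.14, 3.14, 3.14, 3.14].

### API

Orientations are given as a unit quaternion [x, y, z, w].
In Python, from workcell import ctrl, eyes gives the robot as it stands.
- The arm moves only by the shell command python3 -m pendant 'ROWS' [OPENING] [FORCE]. ROWS is JSON, a list of rows, each an object of numbers: "tx", "ty", "tz": the shift along the world's x, y, z in cm; "ax", "ay", "az": the turn, a rotation vector about the world's x, y, z in rad. In form: [{"tx": .., "ty": .., "tz": .., "ax": .., "ay": .., "az": ..}, ...]. A call has 1 to 20 rows; each row shifts and turns the commanded pose from where the row before left it; what a row does not reach is not made up. A row lasts 1/10 s, in which the tool goes at most 50 mm and 8.59 degrees, less where a joint would pass 70% of its speed; a pose out of reach is approached as far as the arm can. A call is refused whole if a number of a shift passes 5 or a number of a turn 0.15, either way. A call with a gripper value outside its range is refused whole. OPENING is the finger opening in cm, from 0 to 9.4, set as the call begins (- or left out, the last holds). The fingers move at their own pace and stop on an object; FORCE is the grip in N (left out, the last holds). Time passes only in rows, so rows that do not move let the fingers close. It gives the time, the measured TCP pose, the force, the opening and the grip force at its end, in the units of the state.
- ctrl.observe(): the state, without advancing time (a new reading comes with each control period).
- eyes.get_image(name): name is "scene" or "top"; returns a dict with "img" (400x640x3 uint8, red, green, blue), "mtx" (3x3 intrinsics, pixels), "k1" (the pictures are not rectified: a ray, as slopes to the right and down, at radius r is drawn at 1 + k1 r^2 times it, then the intrinsics apply), "extrinsics" (4x4, takes a point from world to camera coordinates). Camera axes: x right, y down, z forward; pixel columns grow to the right and rows downward; lengths in mm; the calibration is good to about 2 mm. A picture is of the moment at which its call begins. There is no depth.
- ctrl.close_job(): hands the job in; it is judged then, once.
The state is a dict: "clock": time; "qpos": joint angles; "joint_velocities": joint speeds; "joint_torque": joint torques, N m; "eef_pos": TCP position; "eef_rot": TCP orientation; "ft_force": force on the tool from outside, world axes, zero at the start; "ft_torque": the same for the moment, N m; "width": finger opening in mm; "grasp_force": force on a finger pad.
Only numpy, scipy, OpenCV 4.12 (cv2) and the standard library are available. Lean on these libraries where they do the work, as an engineer would, in place of code of your own. Each camera call takes 0.05 s, during which the arm holds its last target. There are 200 camera calls.

## Working session

There is one attempt and no reset: what is moved stays moved. The work goes in short steps, Python scripts to look and compute and a shell command to move; the robot and the scene stay as the last step left them, time stands still between calls to the robot, and variables do not carry over. Pictures are saved under pics/ and viewed, at most 10 in all, crops included, and the job is handed in when it is done.

```bash
mkdir -p pics; ls
python3 - <<'E'
from workcell import ctrl, eyes
import cv2, numpy as np
for n in ("scene","top"):
    d=eyes.get_image(n); cv2.imwrite(f"pics/{n}0.png",d["img"][:,:,::-1])
    print(n,d["mtx"].tolist(),d["k1"],np.round(d["extrinsics"],4).tolist())
s=ctrl.observe(); print(s, ctrl.grip_point_offset)
E
```

```text
pics
scene [[365.3254935532178, 0.0, 318.7499205584983], [0.0, 365.3254935532178, 198.36530281205177], [0.0, 0.0, 1.0]] -0.012146729945872785 [[0.8633, 0.5046, -0.0049, -563.4816], [0.4184, -0.7211, -0.5523, -195.8021], [-0.2822, 0.4747, -0.8337, 1356.7835], [0.0, 0.0, 0.0, 1.0]]
top [[416.28069335238735, 0.0, 318.39862390485257], [0.0, 416.28069335238735, 202.34042960752842], [0.0, 0.0, 1.0]] 0.026959817479186486 [[-0.0307, -0.9993, 0.0219, -6.4834], [-0.9938, 0.0282, -0.1075, 634.7208], [0.1068, -0.025, -0.994, 1202.5111], [0.0, 0.0, 0.0, 1.0]]
{'clock': 0.1, 'qpos': array([ 1.24917441,  0.62922765,  0.03845631,  1.51820556, -0.02698296,
        0.99630192, -0.02002227]), 'joint_velocities': array([-0.00219471, -0.00188362, -0.00018757, -0.00193678,  0.00045186,
       -0.0018773 , -0.00047996]), 'joint_torque': array([ 3.73802322e-03, -5.50789118e+01,  1.14756849e+00, -1.87114638e+01,
       -5.21436275e-02,  1.93036575e-02,  7.82908432e-05]), 'eef_pos': array([ 164.35247944, -628.29434402,  204.68309959]), 'eef_rot': array([ 9.91831549e-01,  1.27552028e-01, -1.20700400e-04, -8.03097914e-04]), 'ft_force': array([-0.59168637,  0.31973316,  0.32338149]), 'ft_torque': array([-0.03046182, -0.040678  , -0.00038396]), 'grasp_force': 0.0, 'width': 94.22869716176689} 18.8
```

View pics/scene0.png

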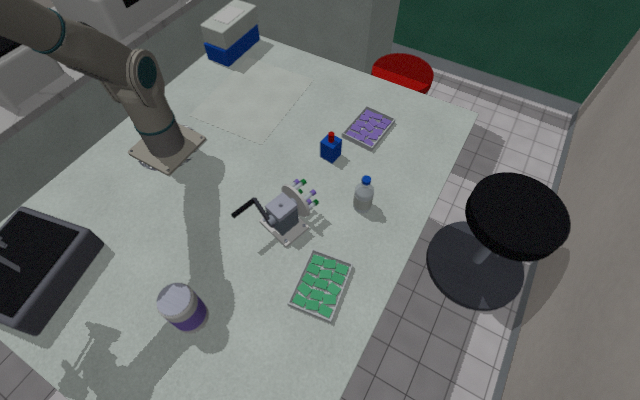

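View pics/top0.png

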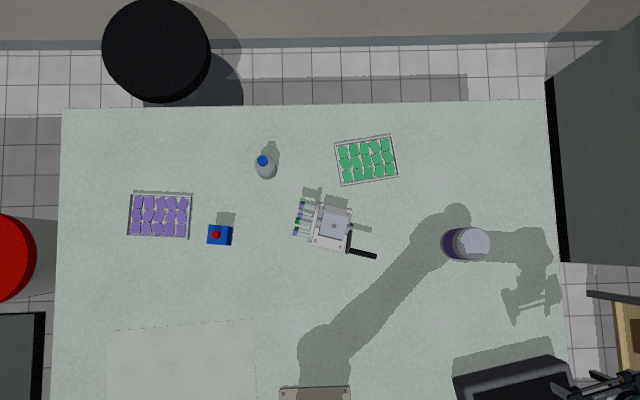

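The top view shows the pin head at about (215,234), the guide hole near (334,226) and the grip bar from (350,250) to (377,256). I'll zoom in on both views for finer pixels.

```bash
cat > h.py <<'E'
from workcell import ctrl, eyes
import cv2, numpy as np
def ray(d,uv):
    K=d["mtx"];p=(np.array(uv,float)-K[:2,2])/K[0,0]
    x=cv2.undistortPoints(np.array([[uv]],float),K,np.array([d["k1"],0,0,0,0.]))[0,0]
    E=d["extrinsics"];R=E[:3,:3];return -R.T@E[:3,3],R.T@np.array([*x,1])
def atz(d,uv,z):
    c,r=ray(d,uv);return c+r*(z-c[2])/r[2]
def proj(d,P):
    E=d["extrinsics"];P=np.atleast_2d(P).astype(float)
    return cv2.projectPoints(P,cv2.Rodrigues(E[:3,:3])[0],E[:3,3],d["mtx"],np.array([d["k1"],0,0,0,0.]))[0][:,0]
def tri(pairs):
    A=0;b=0
    for d,uv in pairs:
        c,r=ray(d,uv);r=r/np.linalg.norm(r);M=np.eye(3)-np.outer(r,r);A=A+M;b=b+M@c
    return np.linalg.solve(A,b)
def crop(d,x,y,w,h,s):
    return cv2.resize(np.ascontiguousarray(d["img"][y:y+h,x:x+w,::-1]),None,fx=s,fy=s,interpolation=cv2.INTER_CUBIC)
E
python3 - <<'E'
from h import *
t=eyes.get_image("top");s=eyes.get_image("scene")
a=crop(t,285,180,100,75,4);b=crop(s,225,170,100,75,4)
cv2.imwrite("pics/c1.png",np.hstack([a,b]))
def red(d,box):
    x,y,w,h=box;im=d["img"][y:y+h,x:x+w].astype(int)
    m=(im[...,0]>110)&(im[...,1]<70)&(im[...,2]<80);v,u=np.nonzero(m);print(len(u));return np.array([u.mean()+x,v.mean()+y])
rt=red(t,(195,215,50,40));rs=red(s,(310,120,40,50));print(rt,rs,atz(t,rt,110),atz(s,rs,97),tri([(t,rt),(s,rs)]))
print(proj(t,[164.5,-628.8,205]))
E
```

```text
43
20
[214.13953488 234.        ] [330.75 133.6 ] [546.85101581 265.5496807  110.        ] [539.71881883 275.90381413  97.        ] [546.28242061 264.95739338 110.62946005]
[[572.63225623 378.90557876]]
```

View pics/c1.png

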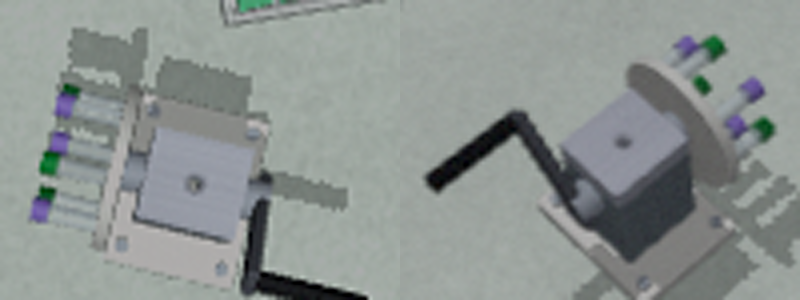

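The hole is at crop (195,184) in top and (223,142) in scene. The plate corners in top are about (155,128), (255,145), (233,240) and (135,217).

Run:
```python
from h import *
from scipy.optimize import least_squares
t=eyes.get_image("top");s=eyes.get_image("scene")
T=lambda x,y:(285+(x+.5)/4-.5,180+(y+.5)/4-.5);S=lambda x,y:(225+(x-400+.5)/4-.5,170+(y+.5)/4-.5)
ht,hs=T(195,184),S(623,142)
print(atz(t,ht,120),atz(s,hs,120),tri([(t,ht),(s,hs)]))
c=np.array([atz(t,T(*p),120) for p in [(155,128),(255,145),(233,240),(135,217)]]);print(c.round(1))
P0=c.mean(0);print("mean",P0)
ax=(c[0]-c[3]+c[1]-c[2]);ay=(c[0]-c[1]+c[3]-c[2]);print(np.arctan2(ax[1],ax[0]),np.arctan2(-ay[0],ay[1]))
# crank: far end & near end of bar in scene, black mask in top
m=(t["img"][235:270,340:390].max(2)<45);v,u=np.nonzero(m);print("bar px",u.min()+340,u.max()+340,len(u),u.mean()+340,v.mean()+235)
ms=(s["img"][190:225,225:262].max(2)<45);v2,u2=np.nonzero(ms);print(u2.mean()+225,v2.mean()+190,len(u2),u2.min()+225,u2.max()+225)
bt=(u.mean()+340,v.mean()+235);bs=(u2.mean()+225,v2.mean()+190)
print("grip tri",tri([(t,bt),(s,bs)]))
h=(atz(t,ht,120)+atz(s,hs,120))/2
for yaw in [-.15,-.2,-.25]:
  for ob in (bt,):
    R=lambda p:h*[1,1,0]+np.array([np.cos(yaw)*p[0]-np.sin(yaw)*p[1],np.sin(yaw)*p[0]+np.cos(yaw)*p[1],p[2]])
    g=lambda a:R([-80*np.sin(a),-92,85+80*np.cos(a)])
    f=lambda a:np.r_[proj(t,g(a[0]))[0]-bt,proj(s,g(a[0]))[0]-bs]
    r=least_squares(f,[.7]);print(yaw,r.x,r.cost,r.fun,g(r.x[0]))
```

```text
[559.52416532 -62.2448652  120.        ] [561.49826306 -65.04002293 120.        ] [559.61618077 -62.64944903 115.32398174]
[[ 598.9  -36.   120. ]
 [ 585.2 -104.6  120. ]
 [ 520.4  -87.   120. ]
 [ 538.1  -20.3  120. ]]
mean [560.6676535  -61.95905126 120.        ]
-0.25917740594433974 -0.22854423582590133
bar px 346 376 140 360.8357142857143 251.78571428571428
244.11764705882354 207.80672268907563 119 232 261
grip tri [ 485.63863353 -133.07165432  138.57384443]
-0.15 [0.87747961] 19.70500836745017 [ 4.64611031 -0.0663089  -2.12285147  3.64866832] [ 485.92338141 -145.41438842  136.12733435]
-0.2 [0.81428886] 10.603223776803882 [ 3.67206723  0.25023141 -1.89031955  2.021496  ] [ 485.21432938 -142.25018361  139.91085888]
-0.25 [0.74473209] 5.249820097150607 [ 2.79095091  0.2996912  -1.52407508  0.54553968] [ 485.21369209 -139.36765232  143.82156068]
```

```bash
python3 -m pendant '[{"tx":3.2,"ty":2.3,"tz":0.8,"az":0.1075},{"tx":3.2,"ty":2.3,"tz":0.8,"az":0.1075},{"tx":3.2,"ty":2.3,"tz":0.8,"az":0.1075},{"tx":3.2,"ty":2.3,"tz":0.8,"az":0.1075},{"tx":3.2,"ty":2.3,"tz":0.8,"az":0.1075},{"tx":3.2,"ty":2.3,"tz":0.8,"az":0.1075},{"tx":3.2,"ty":2.3,"tz":0.8,"az":0.1075},{"tx":3.2,"ty":2.3,"tz":0.8,"az":0.1075},{"tx":3.2,"ty":2.3,"tz":0.8,"az":0.1075},{"tx":3.2,"ty":2.3,"tz":0.8,"az":0.1075}]' 9.4 10
python3 -m pendant '[{"tx":0.35,"ty":3.7},{"tx":0.35,"ty":3.7},{"tx":0.35,"ty":3.7},{"tx":0.35,"ty":3.7},{"tx":0.35,"ty":3.7},{"tx":0.35,"ty":3.7},{"tx":0.35,"ty":3.7},{"tx":0.35,"ty":3.7},{"tx":0.35,"ty":3.7},{"tx":0.35,"ty":3.7},{"tx":0.35,"ty":3.7},{"tx":0.35,"ty":3.7},{"tx":0.35,"ty":3.7},{"tx":0.35,"ty":3.7},{"tx":0.35,"ty":3.7},{"tx":0.35,"ty":3.7},{"tx":0.35,"ty":3.7},{"tx":0.35,"ty":3.7}]' 5.0
cat >> h.py <<'E'
from scipy.spatial.transform import Rotation as Ro
def st():
    o=ctrl.observe();R=Ro.from_quat(o["eef_rot"]).as_matrix()
    print("t%.1f"%o["clock"],"pos",o["eef_pos"].round(1),"yaw %.3f"%np.arctan2(R[1,1],R[0,1]),"z",R[:,2].round(3),"F",o["ft_force"].round(1),"w %.1f g %.1f"%(o["width"],o["grasp_force"]));return o
E
python3 -c "
from h import *
o=st();print(o['qpos'].round(2))"
```

```text
t0.3 pos [ 164.4 -628.6  205.2] yaw -1.315 z [-0.     0.001 -1.   ] F [ 0.1 -0.1  0.9] w 94.2 g 0.0
[ 1.25  0.63  0.04  1.52 -0.03  1.   -0.02]schema error: expected keys tx, ty, tz, ax, ay, az
schema error: expected keys tx, ty, tz, ax, ay, az
```

```bash
python3 -m pendant '[{"tx":3.2,"ty":2.3,"tz":0.8,"ax":0,"ay":0,"az":0.1075},{"tx":3.2,"ty":2.3,"tz":0.8,"ax":0,"ay":0,"az":0.1075},{"tx":3.2,"ty":2.3,"tz":0.8,"ax":0,"ay":0,"az":0.1075},{"tx":3.2,"ty":2.3,"tz":0.8,"ax":0,"ay":0,"az":0.1075},{"tx":3.2,"ty":2.3,"tz":0.8,"ax":0,"ay":0,"az":0.1075},{"tx":3.2,"ty":2.3,"tz":0.8,"ax":0,"ay":0,"az":0.1075},{"tx":3.2,"ty":2.3,"tz":0.8,"ax":0,"ay":0,"az":0.1075},{"tx":3.2,"ty":2.3,"tz":0.8,"ax":0,"ay":0,"az":0.1075},{"tx":3.2,"ty":2.3,"tz":0.8,"ax":0,"ay":0,"az":0.1075},{"tx":3.2,"ty":2.3,"tz":0.8,"ax":0,"ay":0,"az":0.1075}]' 9.4 10
python3 -m pendant '[{"tx":0.35,"ty":3.7,"tz":0,"ax":0,"ay":0,"az":0},{"tx":0.35,"ty":3.7,"tz":0,"ax":0,"ay":0,"az":0},{"tx":0.35,"ty":3.7,"tz":0,"ax":0,"ay":0,"az":0},{"tx":0.35,"ty":3.7,"tz":0,"ax":0,"ay":0,"az":0},{"tx":0.35,"ty":3.7,"tz":0,"ax":0,"ay":0,"az":0},{"tx":0.35,"ty":3.7,"tz":0,"ax":0,"ay":0,"az":0},{"tx":0.35,"ty":3.7,"tz":0,"ax":0,"ay":0,"az":0},{"tx":0.35,"ty":3.7,"tz":0,"ax":0,"ay":0,"az":0},{"tx":0.35,"ty":3.7,"tz":0,"ax":0,"ay":0,"az":0},{"tx":0.35,"ty":3.7,"tz":0,"ax":0,"ay":0,"az":0},{"tx":0.35,"ty":3.7,"tz":0,"ax":0,"ay":0,"az":0},{"tx":0.35,"ty":3.7,"tz":0,"ax":0,"ay":0,"az":0},{"tx":0.35,"ty":3.7,"tz":0,"ax":0,"ay":0,"az":0},{"tx":0.35,"ty":3.7,"tz":0,"ax":0,"ay":0,"az":0},{"tx":0.35,"ty":3.7,"tz":0,"ax":0,"ay":0,"az":0},{"tx":0.35,"ty":3.7,"tz":0,"ax":0,"ay":0,"az":0},{"tx":0.35,"ty":3.7,"tz":0,"ax":0,"ay":0,"az":0},{"tx":0.35,"ty":3.7,"tz":0,"ax":0,"ay":0,"az":0}]' 5.0
python3 -c "
from h import *
o=st();print(o['qpos'].round(2))"
```

```text
clock: 1.3
eef_pos: [485.5, -397.9, 285.9]
eef_rot: [0.785, 0.619, -0.0, 0.0]
ft_force: [1.2, -0.9, 0.6]
width: 93.9
grasp_force: 0.0
clock: 3.1
eef_pos: [547.5, 268.4, 285.5]
eef_rot: [0.787, 0.617, -0.0, 0.0]
ft_force: [-0.1, -0.6, 0.1]
width: 49.9
grasp_force: 0.0
t3.1 pos [547.5 268.4 285.5] yaw -0.240 z [ 0. -0. -1.] F [-0.1 -0.6  0.1] w 49.9 g 0.0
[-0.26  0.52 -0.4   1.52  0.21  1.15 -0.93]
```

```bash
python3 -m pendant '[{"tx":-0.1,"ty":-0.2,"tz":-2,"ax":0,"ay":0,"az":0},{"tx":0,"ty":0,"tz":-3,"ax":0,"ay":0,"az":0},{"tx":0,"ty":0,"tz":-3,"ax":0,"ay":0,"az":0},{"tx":0,"ty":0,"tz":-3,"ax":0,"ay":0,"az":0},{"tx":0,"ty":0,"tz":-2,"ax":0,"ay":0,"az":0},{"tx":0,"ty":0,"tz":0,"ax":0,"ay":0,"az":0}]'
python3 - <<'E'
from h import *
o=st();t=eyes.get_image("top");s=eyes.get_image("scene")
cv2.imwrite("pics/c2.png",np.hstack([crop(t,175,190,80,75,5),crop(s,290,90,80,75,5)]))
p=[546.5,265.3,97]
print(proj(t,p),proj(s,p),proj(t,o['eef_pos']),proj(s,o['eef_pos']))
E
```

```text
clock: 3.7
eef_pos: [544.6, 263.7, 152.6]
eef_rot: [0.787, 0.617, -0.003, -0.0]
ft_force: [0.1, 0.6, -0.2]
width: 50.1
grasp_force: 0.0
t3.7 pos [544.6 263.7 152.6] yaw -0.240 z [-0.005 -0.003 -1.   ] F [ 0.1  0.6 -0.2] w 50.1 g 0.0
[[215.29511857 234.27273984]] [[330.96444734 136.30587438]] [[211.16677526 234.33353893]] [[330.60777954 124.6725305 ]]
```

View pics/c2.png

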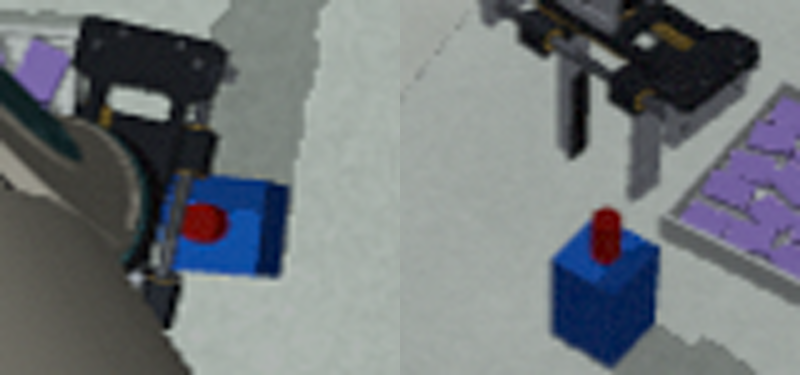

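The pin head is at scene pixel (330.8,136.6), as predicted, and the fingers straddle it. Next I descend and grip.

```bash
python3 -m pendant '[{"tx":0,"ty":0,"tz":-1.5,"ax":0,"ay":0,"az":0},{"tx":0,"ty":0,"tz":-1.5,"ax":0,"ay":0,"az":0},{"tx":0,"ty":0,"tz":-1.5,"ax":0,"ay":0,"az":0},{"tx":0,"ty":0,"tz":-1.5,"ax":0,"ay":0,"az":0},{"tx":0,"ty":0,"tz":-0.9,"ax":0,"ay":0,"az":0},{"tx":0,"ty":0,"tz":0,"ax":0,"ay":0,"az":0},{"tx":0,"ty":0,"tz":0,"ax":0,"ay":0,"az":0}]'
python3 -m pendant '[{"tx":0,"ty":0,"tz":0,"ax":0,"ay":0,"az":0},{"tx":0,"ty":0,"tz":0,"ax":0,"ay":0,"az":0},{"tx":0,"ty":0,"tz":0,"ax":0,"ay":0,"az":0},{"tx":0,"ty":0,"tz":0,"ax":0,"ay":0,"az":0},{"tx":0,"ty":0,"tz":0,"ax":0,"ay":0,"az":0},{"tx":0,"ty":0,"tz":0,"ax":0,"ay":0,"az":0}]' 1 12
```

```text
clock: 4.5
eef_pos: [546.9, 265.4, 87.0]
eef_rot: [0.787, 0.617, 0.0, 0.0]
ft_force: [-0.0, -0.3, 0.2]
width: 49.9
grasp_force: 0.0
clock: 5.1
eef_pos: [546.7, 265.3, 86.8]
eef_rot: [0.787, 0.617, 0.0, 0.0]
ft_force: [-0.0, -0.3, 2.6]
width: 21.7
grasp_force: 12.0
```

```bash
python3 -m pendant '[{"tx":0,"ty":0,"tz":1,"ax":0,"ay":0,"az":0},{"tx":0,"ty":0,"tz":2,"ax":0,"ay":0,"az":0},{"tx":0,"ty":0,"tz":2,"ax":0,"ay":0,"az":0},{"tx":0,"ty":0,"tz":2.5,"ax":0,"ay":0,"az":0},{"tx":0,"ty":0,"tz":3,"ax":0,"ay":0,"az":0},{"tx":0,"ty":0,"tz":3,"ax":0,"ay":0,"az":0},{"tx":0,"ty":0,"tz":2,"ax":0,"ay":0,"az":0},{"tx":0,"ty":0,"tz":1,"ax":0,"ay":0,"az":0}]'
python3 -m pendant '[{"tx":0,"ty":-1,"tz":0,"ax":0,"ay":0,"az":0},{"tx":0.1,"ty":-2,"tz":0,"ax":0,"ay":0,"az":0},{"tx":0.1,"ty":-3,"tz":0,"ax":0,"ay":0,"az":0},{"tx":0.1,"ty":-3,"tz":0,"ax":0,"ay":0,"az":0},{"tx":0.1,"ty":-3,"tz":0,"ax":0,"ay":0,"az":0},{"tx":0.1,"ty":-3,"tz":0,"ax":0,"ay":0,"az":0},{"tx":0.1,"ty":-3,"tz":0,"ax":0,"ay":0,"az":0},{"tx":0.1,"ty":-3,"tz":0,"ax":0,"ay":0,"az":0},{"tx":0.2,"ty":-3,"tz":0,"ax":0,"ay":0,"az":0},{"tx":0.2,"ty":-3,"tz":0,"ax":0,"ay":0,"az":0},{"tx":0.2,"ty":-3,"tz":0,"ax":0,"ay":0,"az":0},{"tx":0.1,"ty":-2,"tz":-1,"ax":0,"ay":0,"az":0},{"tx":0,"ty":-0.8,"tz":-2,"ax":0,"ay":0,"az":0},{"tx":0,"ty":0,"tz":-1,"ax":0,"ay":0,"az":0},{"tx":0,"ty":0,"tz":0,"ax":0,"ay":0,"az":0},{"tx":0,"ty":0,"tz":0,"ax":0,"ay":0,"az":0},{"tx":0,"ty":0,"tz":0,"ax":0,"ay":0,"az":0}]'
python3 - <<'E'
from h import *
o=st();t=eyes.get_image("top");s=eyes.get_image("scene")
cv2.imwrite("pics/c3.png",np.hstack([crop(t,305,190,50,75,8),crop(s,255,150,50,75,8)]))
p=o['eef_pos']-[0,0,76.8]
print(proj(t,p),proj(s,p),proj(s,p+[0,0,70]))
E
```

```text
clock: 5.9
eef_pos: [547.2, 265.7, 254.1]
eef_rot: [0.787, 0.617, 0.002, 0.0]
ft_force: [0.3, 0.0, -1.3]
width: 21.6
grasp_force: 12.0
clock: 7.6
eef_pos: [560.9, -61.8, 212.1]
eef_rot: [0.786, 0.618, 0.001, 0.0]
ft_force: [0.3, -1.5, -0.5]
width: 22.1
grasp_force: 12.0
t7.6 pos [560.9 -61.8 212.1] yaw -0.239 z [ 0.001  0.    -1.   ] F [ 0.3 -1.5 -0.5] w 22.1 g 12.0
[[333.53341406 224.81476899]] [[280.33891966 201.39875558]] [[277.9694679  187.42691789]]
```

View pics/c3.png

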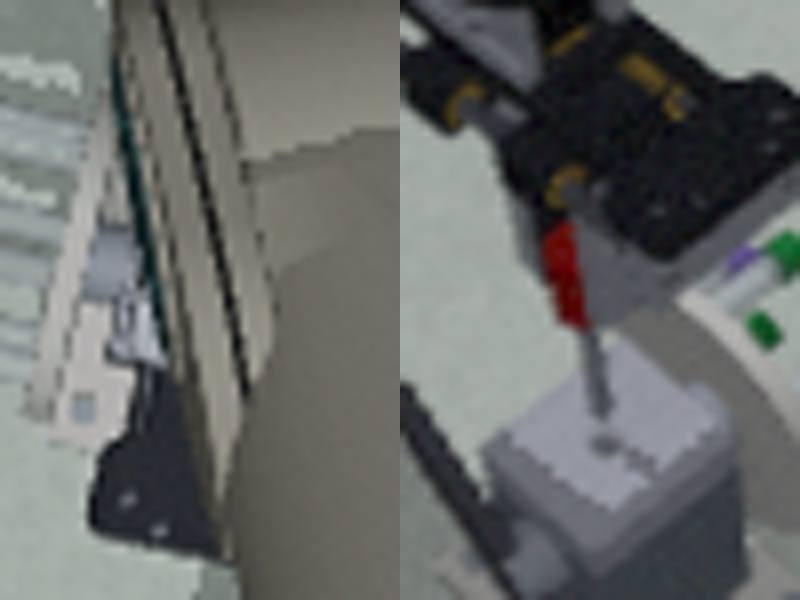

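The tip is at scene pixel (279.7,201.8) and the hole at (280.3,205.1). The shank looks upright. Now the relative offset.

Run:
```python
from h import *
s=eyes.get_image("scene");z=212.1-76.8
a=atz(s,(279.7,201.8),z);b=atz(s,(280.35,205.1),120);print(a,b,b-a)
```

```text
[560.11681044 -63.93055006 135.3       ] [561.38698787 -65.00451263 120.        ] [  1.27017743  -1.07396258 -15.3       ]
```

```bash
python3 -m pendant '[{"tx":0,"ty":-0.1,"tz":-0.4,"ax":0,"ay":0,"az":0},{"tx":0,"ty":0,"tz":-0.4,"ax":0,"ay":0,"az":0},{"tx":0,"ty":0,"tz":-0.4,"ax":0,"ay":0,"az":0},{"tx":0,"ty":0,"tz":-0.3,"ax":0,"ay":0,"az":0},{"tx":0,"ty":0,"tz":-0.2,"ax":0,"ay":0,"az":0},{"tx":0,"ty":0,"tz":0,"ax":0,"ay":0,"az":0}]'
python3 -m pendant '[{"tx":0,"ty":0,"tz":-0.2,"ax":0,"ay":0,"az":0},{"tx":0,"ty":0,"tz":-0.2,"ax":0,"ay":0,"az":0},{"tx":0,"ty":0,"tz":0,"ax":0,"ay":0,"az":0}]'
```

```text
clock: 8.35
eef_pos: [560.4, -63.8, 194.1]
eef_rot: [0.787, 0.617, -0.0, -0.0]
ft_force: [-0.4, 0.8, -0.3]
width: 21.4
grasp_force: 12.0
clock: 8.65
eef_pos: [560.8, -63.5, 190.4]
eef_rot: [0.787, 0.617, 0.0, -0.0]
ft_force: [0.5, 1.0, -0.8]
width: 21.8
grasp_force: 12.0
```

```bash
python3 -m pendant '[{"tx":0,"ty":0,"tz":-0.3,"ax":0,"ay":0,"az":0},{"tx":0,"ty":0,"tz":-0.3,"ax":0,"ay":0,"az":0},{"tx":0,"ty":0,"tz":-0.2,"ax":0,"ay":0,"az":0},{"tx":0,"ty":0,"tz":-0.2,"ax":0,"ay":0,"az":0},{"tx":0,"ty":0,"tz":0,"ax":0,"ay":0,"az":0}]'
```

```text
clock: 9.15
eef_pos: [560.6, -63.7, 180.2]
eef_rot: [0.787, 0.617, 0.0, -0.0]
ft_force: [1.7, 1.6, -1.9]
width: 21.6
grasp_force: 12.0
```

```bash
python3 -m pendant '[{"tx":0,"ty":0,"tz":0,"ax":0,"ay":0,"az":0},{"tx":0,"ty":0,"tz":0,"ax":0,"ay":0,"az":0},{"tx":0,"ty":0,"tz":0,"ax":0,"ay":0,"az":0},{"tx":0,"ty":0,"tz":0,"ax":0,"ay":0,"az":0}]' 4.4
python3 -m pendant '[{"tx":0,"ty":0,"tz":1,"ax":0,"ay":0,"az":0},{"tx":0,"ty":0,"tz":2,"ax":0,"ay":0,"az":0},{"tx":0,"ty":0,"tz":2,"ax":0,"ay":0,"az":0},{"tx":-1,"ty":-1,"tz":1,"ax":0,"ay":0,"az":0},{"tx":-1.5,"ty":-1.5,"tz":0,"ax":0,"ay":0,"az":0},{"tx":-2,"ty":-2,"tz":0,"ax":0,"ay":0,"az":0},{"tx":-2,"ty":-2,"tz":-1,"ax":0,"ay":0,"az":0},{"tx":-0.9,"ty":-1,"tz":-2,"ax":0,"ay":0,"az":0},{"tx":0,"ty":0,"tz":-1,"ax":0,"ay":0,"az":0},{"tx":0,"ty":0,"tz":0,"ax":0,"ay":0,"az":0},{"tx":0,"ty":0,"tz":0,"ax":0,"ay":0,"az":0}]'
python3 - <<'E'
from h import *
o=st();s=eyes.get_image("scene")
cv2.imwrite("pics/c4.png",crop(s,215,140,100,75,8))
h=np.array([561,-63,0]);yaw=-.24;C,S=np.cos(yaw),np.sin(yaw)
for a in (.65,.75,.85):
  q=[h+np.array([C*x-S*y,S*x+C*y,z]) for x,y,z in [(-80*np.sin(a),Y,85+80*np.cos(a)) for Y in (-129.5,-54.5)]]
  print(a,(proj(s,q)-[215,140])*8+3.5)
print((proj(s,[[561,-63,170],[561,-63,204],o['eef_pos']])-[215,140])*8+3.5)
E
```

```text
clock: 9.55
eef_pos: [560.3, -64.1, 180.5]
eef_rot: [0.787, 0.617, -0.0, 0.0]
ft_force: [0.8, 0.5, 0.1]
width: 43.6
grasp_force: 0.0
clock: 10.65
eef_pos: [487.3, -138.0, 200.8]
eef_rot: [0.786, 0.618, 0.001, 0.0]
ft_force: [0.2, 0.5, 0.7]
width: 44.1
grasp_force: 0.0
t10.7 pos [ 487.3 -138.   200.8] yaw -0.239 z [ 0.001  0.001 -1.   ] F [0.2 0.5 0.7] w 44.1 g 0.0
0.65 [[151.11116775 620.67715996]
 [316.50662689 490.07568949]]
0.75 [[143.05660001 617.71816322]
 [307.6216246  488.03106606]]
0.85 [[136.41681808 616.57468894]
 [300.07999392 487.77367121]]
[[515.38562068 443.2750223 ]
 [505.87738602 387.55326215]
 [201.46381839 460.67727405]]
```

View pics/c4.png

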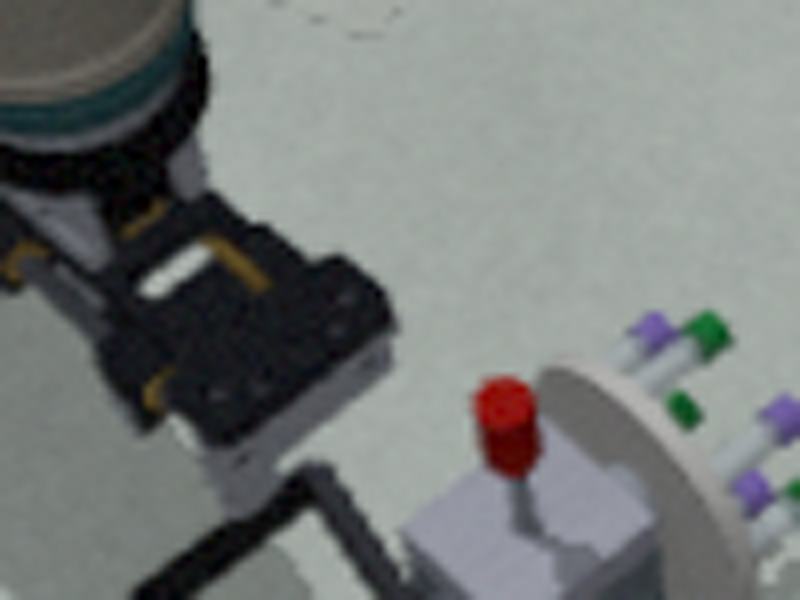

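Pin stands upright in the guide with its head at crop (505,430). The bar runs from (315,478) to (150,595), as predicted. Next I lower over the bar.

```bash
python3 -m pendant '[{"tx":-0.1,"ty":-0.1,"tz":-1.5,"ax":0,"ay":0,"az":0},{"tx":0,"ty":0,"tz":-1.5,"ax":0,"ay":0,"az":0},{"tx":0,"ty":0,"tz":-1.5,"ax":0,"ay":0,"az":0},{"tx":0,"ty":0,"tz":-1.5,"ax":0,"ay":0,"az":0},{"tx":0,"ty":0,"tz":-1.2,"ax":0,"ay":0,"az":0},{"tx":0,"ty":0,"tz":0,"ax":0,"ay":0,"az":0},{"tx":0,"ty":0,"tz":0,"ax":0,"ay":0,"az":0}]'
python3 -m pendant '[{"tx":0,"ty":0,"tz":0,"ax":0,"ay":0,"az":0},{"tx":0,"ty":0,"tz":0,"ax":0,"ay":0,"az":0},{"tx":0,"ty":0,"tz":0,"ax":0,"ay":0,"az":0},{"tx":0,"ty":0,"tz":0,"ax":0,"ay":0,"az":0},{"tx":0,"ty":0,"tz":0,"ax":0,"ay":0,"az":0}]' 1.4 3
```

```text
clock: 11.4
eef_pos: [486.1, -139.5, 128.8]
eef_rot: [0.786, 0.618, 0.0, 0.0]
ft_force: [-0.5, 0.4, 0.3]
width: 43.6
grasp_force: 0.0
clock: 11.9
eef_pos: [483.0, -139.5, 128.3]
eef_rot: [0.787, 0.617, -0.002, -0.002]
ft_force: [-5.4, 0.5, 4.6]
width: 16.0
grasp_force: 3.0
```

```bash
python3 -m pendant '[{"tx":0.17,"ty":-0.04,"tz":0.15,"ax":0,"ay":0,"az":0},{"tx":0.17,"ty":-0.04,"tz":0.15,"ax":0,"ay":0,"az":0},{"tx":0.17,"ty":-0.04,"tz":0.15,"ax":0,"ay":0,"az":0},{"tx":0.17,"ty":-0.04,"tz":0.15,"ax":0,"ay":0,"az":0},{"tx":0.17,"ty":-0.04,"tz":0.15,"ax":0,"ay":0,"az":0},{"tx":0.17,"ty":-0.04,"tz":0.15,"ax":0,"ay":0,"az":0},{"tx":0.17,"ty":-0.04,"tz":0.15,"ax":0,"ay":0,"az":0},{"tx":0.19,"ty":-0.05,"tz":0.11,"ax":0,"ay":0,"az":0},{"tx":0.19,"ty":-0.05,"tz":0.11,"ax":0,"ay":0,"az":0},{"tx":0.19,"ty":-0.05,"tz":0.11,"ax":0,"ay":0,"az":0},{"tx":0.19,"ty":-0.05,"tz":0.11,"ax":0,"ay":0,"az":0},{"tx":0.19,"ty":-0.05,"tz":0.11,"ax":0,"ay":0,"az":0},{"tx":0.19,"ty":-0.05,"tz":0.11,"ax":0,"ay":0,"az":0},{"tx":0,"ty":0,"tz":0,"ax":0,"ay":0,"az":0}]' 2.0 3
cat >> h.py <<'E'
def chk():
    o=st();s=eyes.get_image("scene");im=s["img"][180:225,255:300].astype(int)
    m=(im[...,0]>90)&(im[...,1]<60)&(im[...,2]<60);v,u=np.nonzero(m)
    print("red n",len(u),(u.mean()+255,v.mean()+180) if len(u) else None)
    p=o["eef_pos"]-[561,-63,0];x=p[:2]@[.971,-.238];print("u %.1f a %.3f zrel %.1f"%(x,-np.arcsin(x/80),p[2]-85-80*np.sqrt(1-x*x/6400)), "Fu %.1f"%(o["ft_force"][:2]@[.971,-.238]))
E
python3 -c "
from h import *
chk()
s=eyes.get_image('scene');cv2.imwrite('pics/c5.png',crop(s,215,140,100,75,6))"
```

```text
clock: 13.3
eef_pos: [509.8, -145.8, 145.8]
eef_rot: [0.787, 0.617, 0.001, 0.001]
ft_force: [-1.4, -0.4, 0.9]
width: 20.2
grasp_force: 0.7
t13.3 pos [ 509.8 -145.8  145.8] yaw -0.240 z [ 0.002 -0.    -1.   ] F [-1.4 -0.4  0.9] w 20.2 g 0.7
red n 34 (np.float64(275.70588235294116), np.float64(187.85294117647058))
u -30.0 a 0.385 zrel -13.4 Fu -1.2
```

View pics/c5.png

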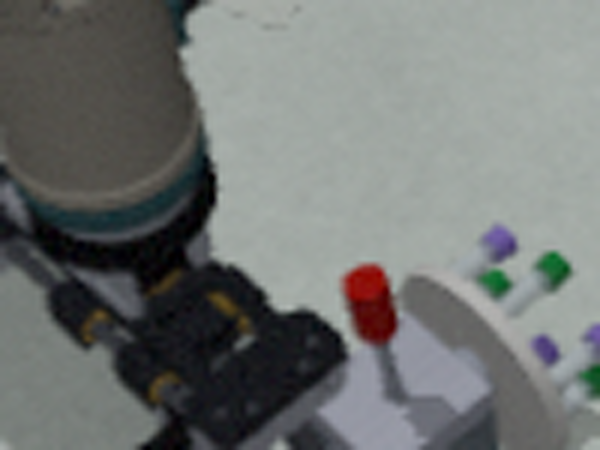

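Pin is still riding (head at about (276,188)), crank around 0.4 rad. I continue in 8 mm steps with checks.

```bash
python3 -m pendant '[{"tx":0.2,"ty":-0.05,"tz":0.07,"ax":0,"ay":0,"az":0},{"tx":0.2,"ty":-0.05,"tz":0.07,"ax":0,"ay":0,"az":0},{"tx":0.2,"ty":-0.05,"tz":0.07,"ax":0,"ay":0,"az":0},{"tx":0.2,"ty":-0.05,"tz":0.07,"ax":0,"ay":0,"az":0},{"tx":0,"ty":0,"tz":0,"ax":0,"ay":0,"az":0}]' >/dev/null; python3 -c "
from h import *
chk()"
```

```text
t13.9 pos [ 517.5 -147.7  148.5] yaw -0.240 z [ 0.001 -0.    -1.   ] F [-2.5  0.5  1.6] w 19.8 g 0.6
red n 35 (np.float64(278.74285714285713), np.float64(196.0857142857143))
u -22.1 a 0.280 zrel -13.4 Fu -2.6
```

```bash
python3 -m pendant '[{"tx":0,"ty":0,"tz":0,"ax":0,"ay":0,"az":0},{"tx":0,"ty":0,"tz":0,"ax":0,"ay":0,"az":0},{"tx":0,"ty":0,"tz":0,"ax":0,"ay":0,"az":0}]' 4.4 >/dev/null; python3 -c "
from h import *
chk()
s=eyes.get_image('scene');cv2.imwrite('pics/c6.png',crop(s,215,140,100,75,6))"
```

```text
t14.2 pos [ 517.3 -147.7  148.4] yaw -0.240 z [ 0.001  0.    -1.   ] F [ 0.1 -0.7 -0.1] w 40.3 g 0.0
red n 35 (np.float64(278.8), np.float64(196.65714285714284))
u -22.3 a 0.283 zrel -13.4 Fu 0.3
```

View pics/c6.png

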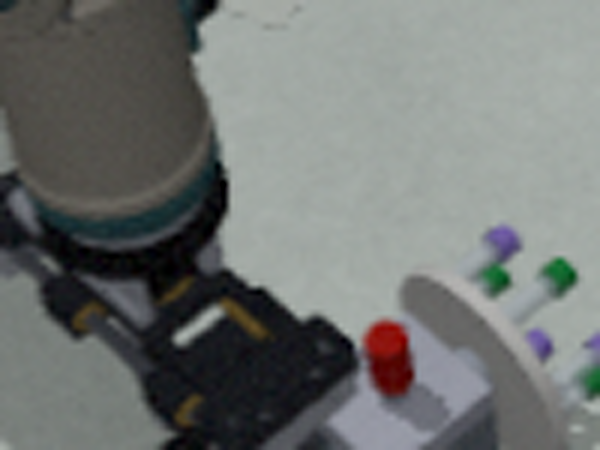

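The pin has dropped (head at crop (389,358), just above the plate). I leave the crank, close the fingers and go above the head.

```bash
python3 -m pendant '[{"tx":0,"ty":0,"tz":1,"ax":0,"ay":0,"az":0},{"tx":0,"ty":0,"tz":2,"ax":0,"ay":0,"az":0},{"tx":0,"ty":0,"tz":2,"ax":0,"ay":0,"az":0},{"tx":0,"ty":0,"tz":1,"ax":0,"ay":0,"az":0}]' >/dev/null
python3 -m pendant '[{"tx":0.4,"ty":0.85,"tz":0,"ax":0,"ay":0,"az":0},{"tx":0.8,"ty":1.6,"tz":0,"ax":0,"ay":0,"az":0},{"tx":1.2,"ty":2,"tz":0,"ax":0,"ay":0,"az":0},{"tx":1.2,"ty":2,"tz":0,"ax":0,"ay":0,"az":0},{"tx":0.8,"ty":2,"tz":0,"ax":0,"ay":0,"az":0},{"tx":0,"ty":0,"tz":-1.5,"ax":0,"ay":0,"az":0},{"tx":0,"ty":0,"tz":-1.5,"ax":0,"ay":0,"az":0},{"tx":0,"ty":0,"tz":0,"ax":0,"ay":0,"az":0},{"tx":0,"ty":0,"tz":0,"ax":0,"ay":0,"az":0}]' 0 10
python3 -c "
from h import *
chk()"
```

```text
clock: 15.65
eef_pos: [560.5, -62.6, 177.9]
eef_rot: [0.787, 0.618, -0.0, -0.001]
ft_force: [0.1, -0.0, 0.4]
width: 0.7
grasp_force: 0.0
t15.7 pos [560.5 -62.6 177.9] yaw -0.240 z [-0.001  0.    -1.   ] F [ 0.1 -0.   0.4] w 0.7 g 0.0
red n 25 (np.float64(278.64), np.float64(197.28))
u -0.6 a 0.008 zrel 12.9 Fu 0.1
```

```bash
python3 -m pendant '[{"tx":0,"ty":0,"tz":-0.3,"ax":0,"ay":0,"az":0},{"tx":0,"ty":0,"tz":-0.3,"ax":0,"ay":0,"az":0},{"tx":0,"ty":0,"tz":-0.3,"ax":0,"ay":0,"az":0},{"tx":0,"ty":0,"tz":-0.3,"ax":0,"ay":0,"az":0},{"tx":0,"ty":0,"tz":-0.2,"ax":0,"ay":0,"az":0},{"tx":0,"ty":0,"tz":0,"ax":0,"ay":0,"az":0}]'
python3 -m pendant '[{"tx":0,"ty":0,"tz":-0.15,"ax":0,"ay":0,"az":0},{"tx":0,"ty":0,"tz":-0.15,"ax":0,"ay":0,"az":0},{"tx":0,"ty":0,"tz":0,"ax":0,"ay":0,"az":0}]'
```

```text
clock: 16.3
eef_pos: [560.7, -63.1, 164.1]
eef_rot: [0.787, 0.617, -0.0, -0.0]
ft_force: [-0.2, -0.1, 0.4]
width: 0.2
grasp_force: 0.0
clock: 16.6
eef_pos: [561.8, -63.1, 162.4]
eef_rot: [0.787, 0.617, 0.001, 0.001]
ft_force: [0.0, 0.4, 5.9]
width: 0.3
grasp_force: 2.7
```

```bash
for i in 1; do python3 -m pendant '[{"tx":0,"ty":0,"tz":-0.15,"ax":0,"ay":0,"az":0},{"tx":0,"ty":0,"tz":-0.15,"ax":0,"ay":0,"az":0},{"tx":0,"ty":0,"tz":0,"ax":0,"ay":0,"az":0}]'; done
python3 -m pendant '[{"tx":0,"ty":0,"tz":-0.15,"ax":0,"ay":0,"az":0},{"tx":0,"ty":0,"tz":0,"ax":0,"ay":0,"az":0}]'
```

```text
clock: 16.9
eef_pos: [562.2, -63.2, 159.6]
eef_rot: [0.787, 0.617, 0.001, 0.001]
ft_force: [-0.3, -0.5, 5.8]
width: 0.4
grasp_force: 3.2
clock: 17.1
eef_pos: [561.7, -63.2, 157.6]
eef_rot: [0.787, 0.617, 0.001, 0.001]
ft_force: [1.5, -0.6, 3.2]
width: 0.3
grasp_force: 1.5
```

```bash
python3 -m pendant '[{"tx":0,"ty":0,"tz":-0.15,"ax":0,"ay":0,"az":0},{"tx":0,"ty":0,"tz":-0.1,"ax":0,"ay":0,"az":0},{"tx":0,"ty":0,"tz":0,"ax":0,"ay":0,"az":0}]'
python3 -m pendant '[{"tx":0,"ty":0,"tz":-0.1,"ax":0,"ay":0,"az":0},{"tx":0,"ty":0,"tz":-0.1,"ax":0,"ay":0,"az":0},{"tx":0,"ty":0,"tz":0,"ax":0,"ay":0,"az":0}]'
```

```text
clock: 17.4
eef_pos: [561.7, -63.5, 154.9]
eef_rot: [0.787, 0.617, 0.001, 0.001]
ft_force: [0.4, 0.0, 4.8]
width: 0.4
grasp_force: 2.4
clock: 17.7
eef_pos: [562.1, -63.5, 154.4]
eef_rot: [0.787, 0.617, 0.001, 0.001]
ft_force: [-1.6, -0.5, 14.7]
width: 0.4
grasp_force: 7.3
```

```bash
python3 -m pendant '[{"tx":0,"ty":0,"tz":-0.1,"ax":0,"ay":0,"az":0},{"tx":0,"ty":0,"tz":-0.1,"ax":0,"ay":0,"az":0},{"tx":0,"ty":0,"tz":0,"ax":0,"ay":0,"az":0}]'
python3 -m pendant '[{"tx":0,"ty":0,"tz":0.5,"ax":0,"ay":0,"az":0},{"tx":0,"ty":0,"tz":1.5,"ax":0,"ay":0,"az":0},{"tx":0,"ty":0,"tz":3,"ax":0,"ay":0,"az":0},{"tx":-1,"ty":-2,"tz":4,"ax":0,"ay":0,"az":0},{"tx":-3,"ty":-3,"tz":4,"ax":0,"ay":0,"az":0},{"tx":-4,"ty":-3,"tz":2,"ax":0,"ay":0,"az":0},{"tx":-4,"ty":-3,"tz":0,"ax":0,"ay":0,"az":0},{"tx":-2,"ty":-3,"tz":0,"ax":0,"ay":0,"az":0},{"tx":0,"ty":-3,"tz":0,"ax":0,"ay":0,"az":0},{"tx":0,"ty":0,"tz":0,"ax":0,"ay":0,"az":0},{"tx":0,"ty":0,"tz":0,"ax":0,"ay":0,"az":0}]'
python3 - <<'E'
from h import *
chk();s=eyes.get_image("scene");t=eyes.get_image("top")
cv2.imwrite('pics/c7.png',np.hstack([crop(s,235,160,80,75,5),crop(t,295,190,80,75,5)]))
E
```

```text
clock: 18.0
eef_pos: [562.4, -63.7, 154.1]
eef_rot: [0.787, 0.617, 0.001, 0.002]
ft_force: [-6.2, -1.6, 26.8]
width: 0.6
grasp_force: 13.5
clock: 19.1
eef_pos: [427.6, -226.7, 292.8]
eef_rot: [0.787, 0.617, 0.0, -0.001]
ft_force: [0.5, 0.3, -0.5]
width: 0.5
grasp_force: 0.0
t19.1 pos [ 427.6 -226.7  292.8] yaw -0.241 z [-0.001  0.001 -1.   ] F [ 0.5  0.3 -0.5] w 0.5 g 0.0
red n 36 (np.float64(279.47222222222223), np.float64(199.08333333333334))
u -90.6 a nan zrel nan Fu 0.4h.py:27: RuntimeWarning: invalid value encountered in arcsin
  p=o["eef_pos"]-[561,-63,0];x=p[:2]@[.971,-.238];print("u %.1f a %.3f zrel %.1f"%(x,-np.arcsin(x/80),p[2]-85-80*np.sqrt(1-x*x/6400)), "Fu %.1f"%(o["ft_force"][:2]@[.971,-.238]))
h.py:27: RuntimeWarning: invalid value encountered in sqrt
  p=o["eef_pos"]-[561,-63,0];x=p[:2]@[.971,-.238];print("u %.1f a %.3f zrel %.1f"%(x,-np.arcsin(x/80),p[2]-85-80*np.sqrt(1-x*x/6400)), "Fu %.1f"%(o["ft_force"][:2]@[.971,-.238]))
```

View pics/c7.png

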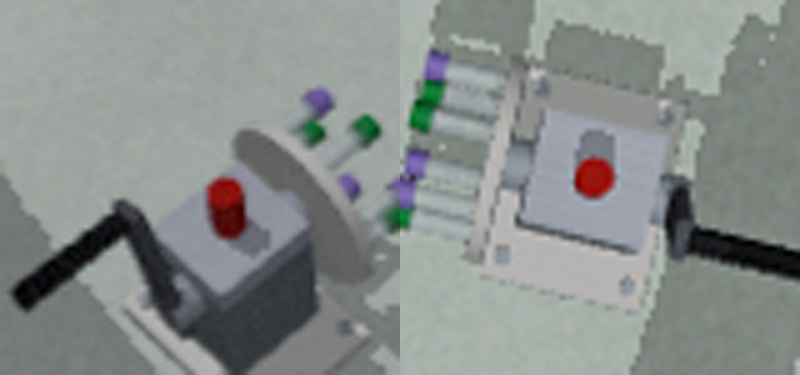

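The head sits on the plate at (226,208) in the scene crop. It met a firm stop at 154 mm, which is the seated height. The robot is clear.

```bash
python3 -c "
from workcell import ctrl
print(ctrl.close_job())"
```

```text
the job is handed in; nothing more can be done
None
```

The tube mixer is locked: the pin dropped into the shaft's cross-hole and was pushed home until its head sat on the housing; the job was handed in at about 19 s with the robot clear, but no verdict was shown.

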